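Turn an upside-down spotting tile with the flap turner

TASK

One of the two blue spotting tiles on the school lab bench lies upside down, showing the orange dot on its back. Lay that tile, dot still up, in the middle of the turner's metal flap with its long side running from the hinge to the free edge and let go; then swing the flap by its yellow bar right over to its stop and leave it there, so that the tile tips over and lies flat with its wells up in the turner's bay. Leave the other tile where it is.

Things in the scene. Friction and masses are not known exactly. Their poses are not given: they have to be found in the camera images.
- tile: The upside-down tile: a blue plastic block 84 x 56 x 16 mm (x, y, z of its own frame), about 60 g, origin at its middle. Its +z face has six round white wells; its -z face is plain with an orange dot 24 mm across. At the start it lies on the bench with its -z face (the dot) up; nothing stands close beside it.
- spare: The other tile, the same in shape and colours, with the same frame, lying right way up (six wells visible). It is to be left alone.
- turner: Grey tile turner fixed to the bench. Origin at bench height under mid-hinge; x along the hinge, y from flap to bay, z up. Hinge axis: y 0, z 35 mm. The flat flap's top is at z 35 mm; the tile's middle goes at x 0, y -60 mm. Yellow bar, flap flat: round, 12 mm thick, along x, free from x -55 to -115, axis at y -110, z 40, only bench below. Bay: floor z 25, 118 wide, y 0 to 126, walls 24 mm high.
- flap (a joint): Flap angle, rad: 0 flat on the -y side, 1.57 upright, 2.2 over at its stop. Aluminium plate 110 mm along the hinge, 118 mm long; no side walls; a lip at the hinge (y -4 to 0), 14 mm high, bears the tile's edge. 0.2 kg, light friction; past upright its weight carries it to the stop and holds it. The tile topples off at about 1.8. The bar turns with the flap and can slip round between fingers.
Mind the look-alikes: they are no part of the job. What is shaped like the tile but brown or turquoise is not meant.

How it is judged:
By the outcome, as a careful person would: the job done as asked, in the order asked, and still so for the second after the job is handed in, with the robot touching nothing.
It also fails if it takes over 59 s, if anything falls off the work surface, if the arm or the gripper's body presses on something with over 40 N, if the wrist force passes 120 N, or if a joint passes its speed limit or range.

ROBOT

A 7-joint arm with a two-finger parallel gripper is mounted at the origin on the work surface. World frame = base frame: x ahead of the robot, y to its left, z up, the work surface at z = 0. Lengths are in m, angles in rad, forces in N, time in s.
With the tool pointing down it reaches from about 0.425 to 0.925 m from the base axis. Payload 6.8 kg.
Tool frame: the origin (TCP) lies between the finger pads; the fingertips stand ctrl.tips_ahead ahead of it and the grasp point (between the pads) lies 6 mm ahead of it (ctrl.tips_ahead is the distance from the TCP to the fingertips, in m); z points along the fingers, y is the line along which they close (so a half turn about z gives the same grasp; the last joint's range is limited). The gripper opens to 85 mm and grips with 20 to 120 N. Pads are 22 mm wide; open, the fingers measure 114 mm over their backs; the gripper's body (76 mm by 85 mm) begins 54 mm behind the grasp point. The pads swing forward as they close: fully open they stand 13 mm farther back than shut.
Start: joints at [-1.44, 0.477, 0.022, 1.555, -0.011, 1.109, -0.083], TCP at [0.16, 0.656, 0.256] pointing down, gripper open.
Joint ranges: [-2.96, 2.96], [-0.34, 2.1], [-1.41, 1.46], [0.24, 2.44], [-1.37, 4.51], [0.17, 1.92], [-2.96, 2.96]. Speed limits (rad/s): [2.39, 2.39, 3.14, 3.14, 3.14, 3.14, 3.14].

INTERFACE

Orientations are given as a rotation vector (axis times angle).
In Python, from plant import ctrl, viewer, regions_of, place_of gives the robot as it stands.
- The arm moves only by the shell command python3 -m jog 'ROWS' [FORCE]. ROWS is JSON, a list of rows, each an object of numbers: "x", "y", "z": the shift along the tool's x, y, z as a fraction of full scale; "rx", "ry", "rz": the turn, a rotation vector about the tool's x, y, z as a fraction of full scale; "fingers": the opening, from -1 (shut) to 1 (fully open). In form: [{"x": .., "y": .., "z": .., "rx": .., "ry": .., "rz": .., "fingers": ..}, ...]. A call has 1 to 10 rows; each row shifts and turns the commanded pose from where the row before left it, along the tool's axes as they then stand; what a row does not reach is not made up. Full scale, the value 1, is 30 mm for a shift and 0.12 rad for a turn. A row lasts 1/10 s, in which the tool goes at most 50 mm and 8.59 degrees, less where a joint would pass 70% of its speed; a pose out of reach is approached as far as the arm can. A call with a number of a shift or a turn outside -1 to 1 is refused whole. A call with a gripper value outside its range is refused whole. The fingers move at their own pace and stop on an object; FORCE is the grip in N (left out, the last holds). Time passes only in rows, so rows that do not move let the fingers close. It gives the time, the measured TCP pose, the force, the opening and the grip force at its end, in the units of the state.
- ctrl.read_state(): the state, without advancing time (a new reading comes with each control period).
- viewer.camera(name): name is "side" or "top"; returns a dict with "image" (400x640x3 uint8, red, green, blue), "z_map" (400x640 float32, m along the optical axis (not along the pixel's ray), 0 where there is no reading), "intrinsics" (3x3 intrinsics, pixels), "dist" ([k1, k2, p1, p2, k3] as OpenCV has them; the pictures are not rectified), "extrinsics" (4x4, takes a point from camera to world coordinates). Camera axes: x right, y up, looking along -z (the intrinsics and any distortion apply to the point x, -y, -z); pixel columns grow to the right and rows downward; lengths in m; the calibration is good to about 2 mm. A picture is of the moment at which its call begins.
- ctrl.finish_job(): hands the job in; it is judged then, once.
Trained networks look in a picture, given as the dict that the camera call returned (one of the last four; its "shot" number tells which), for a name from the list of things; names that differ only in an ending like _2 or _b are one class to them, and where a whole thing is asked for, a point or a joint stands for the part that bears it (a point fixed in the world has none). Each returns a list of dicts, best first, with "p" (0 to 1); they miss things now and then, are a little off and sometimes report something else, mostly with a low value. They report only what shows in the picture. A call takes as long as a camera call. They do not tell look-alikes from the thing itself.
- regions_of(picture, target): "region" (400x640 bool, what is visible of it).
- place_of(picture, target): "centre" ([x, y, z] in m, in world coordinates, good to about 4 mm: a listed point, or the origin of a listed thing).
The state is a dict: "t": time; "q": joint angles; "dq": joint speeds; "tau": joint torques, N m; "ee_pos": TCP position; "tcp_rot": TCP orientation; "ft_force": force on the tool from outside, world axes, zero at the start; "ft_torque": the same for the moment, N m; "finger_gap": opening from 0.0 (shut) to 1.0 (fully open); "grip_force": force on a finger pad.
Only numpy, scipy, OpenCV 4.12 (cv2) and the standard library are available. Lean on these libraries where they do the work, as an engineer would, in place of code of your own. Each camera call takes 0.05 s, during which the arm holds its last target. There are 200 camera calls.

## Working session

There is one attempt and no reset: what is moved stays moved. The work goes in short steps, Python scripts to look and compute and a shell command to move; the robot and the scene stay as the last step left them, time stands still between calls to the robot, and variables do not carry over. Pictures are saved under pics/ and viewed, at most 10 in all, crops included, and the job is handed in when it is done.

```bash
ls; mkdir -p pics
cat > h.py <<'E'
import numpy as np, cv2
from plant import ctrl, viewer, regions_of, place_of
def world(c,mask):
    v,u=np.nonzero(mask&(c["z_map"]>0)); z=c["z_map"][v,u]
    p=cv2.undistortPoints(np.stack([u,v],1).astype(np.float64)[:,None],c["intrinsics"],np.array(c["dist"]))[:,0]
    P=np.stack([p[:,0]*z,-p[:,1]*z,-z],1); E=np.array(c["extrinsics"]); return P@E[:3,:3].T+E[:3,3]
def rect(P):
    r=cv2.minAreaRect((P[:,:2]*1000).astype(np.float32)); return r
E
python3 - <<'E'
from h import *
s=ctrl.read_state(); print(s["ee_pos"],s["tcp_rot"],ctrl.tips_ahead,s["t"])
for n in ("top","side"):
    c=viewer.camera(n); cv2.imwrite(f"pics/{n}0.png",c["image"][:,:,::-1])
    for t in ("tile","spare","turner","flap"):
        print(n,t,[(round(d["p"],2),np.round(d["centre"],3)) for d in place_of(c,t)][:4])
        for d in regions_of(c,t)[:4]:
            m=d["region"]; P=world(c,m); v,u=np.nonzero(m)
            if len(P)>5: zz=np.median(P[:,2]); print("  ",round(d["p"],2),"px",u.mean().round(),v.mean().round(),len(P),"zmed",zz.round(4),rect(P[abs(P[:,2]-zz)<.005]))
E
```

```text
pics
[0.15957997 0.65532201 0.25533494] [-3.74250176e-01 -3.11916101e+00  2.81522687e-03] 0.025 0.0
top tile [(0.98, array([ 0.604, -0.037,  0.01 ])), (0.8, array([ 0.373, -0.191,  0.006])), (0.73, array([ 0.242, -0.274,  0.009])), (0.64, array([ 0.504, -0.161,  0.009]))]
   0.92 px 370.0 238.0 902 zmed 0.0165 ((372.5502014160156, -195.55929565429688), (56.013675689697266, 84.05216217041016), 66.27055358886719)
   0.78 px 305.0 139.0 834 zmed 0.0165 ((603.6101684570312, -38.72572326660156), (55.84794235229492, 84.85250854492188), 85.47241973876953)
   0.72 px 356.0 181.0 868 zmed 0.0165 ((503.93988037109375, -160.12832641601562), (55.885108947753906, 84.50432586669922), 84.1192626953125)
   0.59 px 404.0 297.0 911 zmed 0.0164 ((238.90191650390625, -273.7838134765625), (55.4641227722168, 82.83454895019531), 37.01390838623047)
top spare [(0.84, array([ 0.571, -0.335,  0.006]))]
   0.65 px 428.0 156.0 820 zmed 0.0165 ((569.156982421875, -330.7939147949219), (55.60957336425781, 85.56377410888672), 74.42577362060547)
top turner [(0.81, array([0.564, 0.208, 0.004]))]
   0.63 px 194.0 152.0 6085 zmed 0.033 ((562.7610473632812, 210.65631103515625), (131.67596435546875, 248.29847717285156), 9.334866523742676)Traceback (most recent call last):
  File "<stdin>", line 6, in <module>
ValueError: it knows: spare, tile, turner
```

View pics/top0.png

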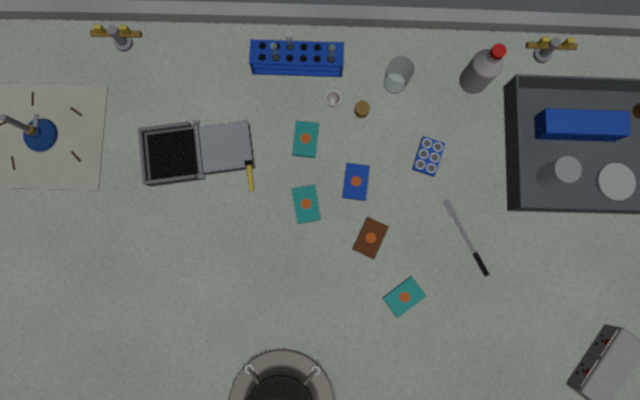

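Run:
```python
from h import *
c=viewer.camera("top"); im=c["image"][:,:,::-1]
cr=[cv2.resize(im[v-25:v+25,u-25:u+25],(250,250),interpolation=cv2.INTER_CUBIC) for u,v in((370,238),(305,139),(356,181),(404,297),(428,156))]
cv2.imwrite("pics/crop.png",np.vstack([np.hstack(cr[:3]),np.hstack(cr[3:]+[cr[0]*0])]))
t=cv2.resize(im[70:240,100:290],(760,680)); cv2.imwrite("pics/turner.png",t[:600])
m=regions_of(c,"turner")[0]["region"]
P=world(c,np.ones((400,640),bool)); a=c["image"].reshape(-1,3).astype(int)
zz=c["z_map"].reshape(-1)>0; a=a[zz]
near=(np.hypot(P[:,0]-.56,P[:,1]-.21)<.2)
y=near&(a[:,0]>150)&(a[:,1]>120)&(a[:,2]<90)&(P[:,2]>.02)
print("bar",y.sum(),rect(P[y]),P[y].mean(0))
b=world(c,m); r=cv2.boxPoints(rect(b[b[:,2]>.015])); print(r)
for lo,hi in((.022,.029),(.031,.038),(.045,.052),(.053,.07)):
    q=b[(b[:,2]>lo)&(b[:,2]<hi)]; print(lo,len(q),np.median(q,0) if len(q) else "",rect(q) if len(q)>3 else "")
print([tuple(np.round(d["centre"],3)) for d in place_of(c,"turner")])
```

```text
Traceback (most recent call last):
IndexError: list index out of range
```

The tile-shaped things are: blue with dot (356,181), turquoise (305,139), (305,203) and (404,297), brown (370,238), and blue with wells (428,156), which is the spare. The one at (356,181) fits, since it is blue with the orange dot up. The turner is at (195,152), with the bay on the left, the flap on the right and the yellow bar at (250,177).

Run:
```python
from h import *
c=viewer.camera("top"); im=c["image"][:,:,::-1]
cr=[cv2.resize(im[v-25:v+25,u-25:u+25],(250,250),interpolation=cv2.INTER_CUBIC) for u,v in((370,238),(305,139),(356,181),(404,297),(428,156))]
cv2.imwrite("pics/crop.png",np.vstack([np.hstack(cr[:3]),np.hstack(cr[3:]+[cr[0]*0])]))
def ang(P):
    b=cv2.boxPoints(rect(P)); e=[b[1]-b[0],b[2]-b[1]]; e=max(e,key=np.linalg.norm); return np.degrees(np.arctan2(e[1],e[0]))%180
P=world(c,np.ones((400,640),bool)); a=c["image"].reshape(-1,3).astype(int)[c["z_map"].reshape(-1)>0]
near=(np.hypot(P[:,0]-.56,P[:,1]-.21)<.2)
y=near&(a[:,0]>1.5*a[:,2])&(a[:,1]>1.3*a[:,2])&(P[:,2]>.02)
print("bar",y.sum(),rect(P[y]),ang(P[y]),P[y].mean(0))
N=P[near]
for lo,hi in((.02,.029),(.031,.038),(.045,.052),(.02,.052)):
    q=N[(N[:,2]>lo)&(N[:,2]<hi)]; q=q[(abs(q[:,0]-.56)<.12)]
    print(lo,len(q),np.median(q,0),rect(q),ang(q),cv2.boxPoints(rect(q)).round().tolist())
f=near&(abs(P[:,2]-.035)<.004)&(P[:,1]<.2)&(P[:,0]>.49)&(a.max(1)-a.min(1)<25)
print("flap",f.sum(),rect(P[f]),ang(P[f]))
b=(np.hypot(P[:,0]-.504,P[:,1]+.160)<.06)&(P[:,2]>.01); print("tile",b.sum(),rect(P[b]),ang(P[b]))
for k in range(2):
    c=viewer.camera("top"); print([(d["p"],tuple(np.round(d["centre"],3))) for d in place_of(c,"turner")])
```

```text
bar 139 ((528.2744750976562, 184.010498046875), (238.57061767578125, 66.09650421142578), 72.74179077148438) 72.74179 [0.50655284 0.0954378  0.04448309]
0.02 2504 [0.55643363 0.27101453 0.02589075] ((564.8237915039062, 211.1790771484375), (132.51620483398438, 249.7832489013672), 9.385974884033203) 99.38596 [[479.0, 324.0], [520.0, 77.0], [651.0, 99.0], [610.0, 345.0]]
0.031 2160 [0.57627354 0.15225173 0.03524441] ((550.896240234375, 210.60191345214844), (169.69398498535156, 260.45770263671875), 2.105966567993164) 92.10598 [[461.0, 338.0], [471.0, 77.0], [640.0, 84.0], [631.0, 344.0]]
0.045 677 [0.53447573 0.26789448 0.04750812] ((554.1529541015625, 211.91871643066406), (276.6645202636719, 156.24722290039062), 88.14608764648438) 88.14609 [[472.0, 76.0], [628.0, 71.0], [637.0, 348.0], [481.0, 353.0]]
0.02 6119 [0.56332398 0.22558047 0.03339556] ((550.4542236328125, 211.82313537597656), (170.48748779296875, 269.09271240234375), 2.105966567993164) 92.105965 [[460.0, 343.0], [470.0, 74.0], [641.0, 81.0], [631.0, 349.0]]
flap 2080 ((568.8134155273438, 148.6820068359375), (125.15608978271484, 121.04520416259766), 9.28495979309082) 9.284959
tile 847 ((504.16131591796875, -160.20294189453125), (55.91059494018555, 85.01139831542969), 84.26445007324219) 174.26445
[(0.59, (np.float64(0.565), np.float64(0.209), np.float64(0.0)))]
[(0.86, (np.float64(0.565), np.float64(0.206), np.float64(0.0)))]
```

View pics/crop.png

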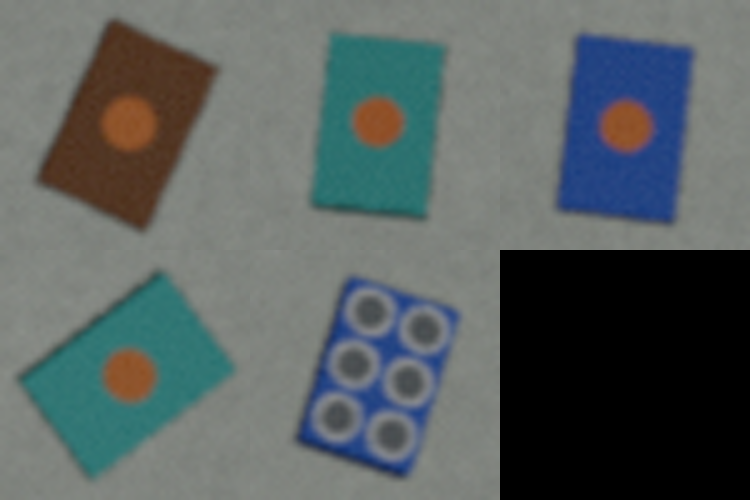

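The enlarged crop confirms it: the blue tile with the orange dot at (356,181), world (0.504, -0.160), long side at 174.3°. Next I'll check for obstacles on the way over.

```bash
cat >> h.py <<'E'
from scipy.spatial.transform import Rotation as Ro
def tool(target=None,yaw=None):
    s=ctrl.read_state(); R=Ro.from_rotvec(s["tcp_rot"]); M=R.as_matrix()
    y=np.degrees(np.arctan2(M[1,1],M[0,1]))
    print("t",s["t"],"tcp",np.round(s["ee_pos"],4),"tool-y deg",y.round(2),"z axis",M[:,2].round(3),"gap",round(s["finger_gap"],3),"F",np.round(s["ft_force"],1),"grip",round(s["grip_force"],1))
    if yaw is not None:   # yaw: wanted tool-y direction, tool down
        a=np.radians(yaw); T=np.array([[-np.sin(a),np.cos(a),0],[np.cos(a),np.sin(a),0],[0,0,-1]]).T
        print("turn units",(Ro.from_matrix(M.T@T).as_rotvec()/.12).round(2))
    if target is not None: print("shift units",(M.T@(np.array(target)-s["ee_pos"])/.03).round(2))
E
python3 - <<'E'
from h import *
c=viewer.camera("side"); cv2.imwrite("pics/side0.png",c["image"][:,:,::-1])
c=viewer.camera("top"); P=world(c,np.ones((400,640),bool))
for x in np.arange(.1,.8,.1): print(round(x,1),[float(P[(abs(P[:,0]-x)<.05)&(abs(P[:,1]-y)<.05),2].max(initial=-1).round(2)) for y in np.arange(-.4,.75,.1)])
tool([.5,.35,.25],84.3); print(ctrl.read_state()["q"])
E
```

```text
0.1 [0.01, 0.01, 0.01, 0.06, 0.23, 0.23, 0.01, 0.01, 0.01, 0.01, 0.01, 0.0]
0.2 [0.01, 0.02, 0.02, 0.01, 0.01, 0.01, 0.01, 0.01, 0.01, 0.01, 0.01, 0.01]
0.3 [0.01, 0.02, 0.02, 0.01, 0.01, 0.01, 0.01, 0.01, 0.01, 0.01, 0.01, 0.01]
0.4 [0.01, 0.01, 0.02, 0.02, 0.02, 0.01, 0.01, 0.01, 0.01, 0.01, 0.01, 0.01]
0.5 [0.02, 0.02, 0.02, 0.02, 0.02, 0.05, 0.05, 0.05, 0.01, 0.01, 0.01, 0.01]
0.6 [0.02, 0.02, 0.01, 0.02, 0.02, 0.04, 0.05, 0.05, 0.01, 0.01, 0.15, 0.01]
0.7 [0.17, 0.09, 0.1, 0.04, 0.01, 0.01, 0.01, 0.01, 0.01, 0.01, 0.01, 0.01]
t 0.8 tcp [0.1596 0.6559 0.2563] tool-y deg 76.32 z axis [ 0.  0. -1.] gap 1.0 F [ 0.2  1.  -0.8] grip 0.0
turn units [ 0.    0.   -1.16]
shift units [-13.43  -7.22   0.21]
[-1.44012114  0.47695233  0.02238477  1.55540592 -0.01146947  1.10931484
 -0.08310663]
```

View pics/side0.png

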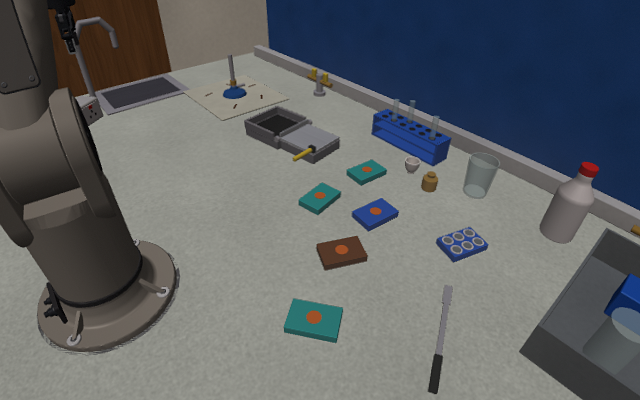

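The side view shows the arm at the left, the burner (0.15 m tall) at (232,90) and the target tile at (375,213). The route at 0.25 m is clear.

```bash
python3 -m jog '[{"x":-0.96,"y":-0.5},{"x":-0.96,"y":-0.5},{"x":-0.96,"y":-0.5},{"x":-0.96,"y":-0.5},{"x":-0.96,"y":-0.5},{"x":-0.96,"y":-0.5},{"x":-0.96,"y":-0.5},{"x":-0.96,"y":-0.5},{"x":-0.96,"y":-0.5},{"x":-0.96,"y":-0.5}]'; python3 -c "
from h import *
tool([.504,-.160,.2],84.3)"
```

```text
t 0.8 tcp [0.1596 0.6559 0.2563] tool-y deg 76.32 z axis [ 0.  0. -1.] gap 1.0 F [ 0.2  1.  -0.8] grip 0.0
turn units [ 0.    0.   -1.16]
shift units [-17.59 -23.71   1.88]validation failed for argument at $[0]...
```

```bash
python3 -m jog '[{"x":-0.96,"y":-0.5,"z":0,"rx":0,"ry":0,"rz":0,"fingers":1},{"x":-0.96,"y":-0.5,"z":0,"rx":0,"ry":0,"rz":0,"fingers":1},{"x":-0.96,"y":-0.5,"z":0,"rx":0,"ry":0,"rz":0,"fingers":1},{"x":-0.96,"y":-0.5,"z":0,"rx":0,"ry":0,"rz":0,"fingers":1},{"x":-0.96,"y":-0.5,"z":0,"rx":0,"ry":0,"rz":0,"fingers":1},{"x":-0.96,"y":-0.5,"z":0,"rx":0,"ry":0,"rz":0,"fingers":1},{"x":-0.96,"y":-0.5,"z":0,"rx":0,"ry":0,"rz":0,"fingers":1},{"x":-0.96,"y":-0.5,"z":0,"rx":0,"ry":0,"rz":0,"fingers":1},{"x":-0.96,"y":-0.5,"z":0,"rx":0,"ry":0,"rz":0,"fingers":1},{"x":-0.96,"y":-0.5,"z":0,"rx":0,"ry":0,"rz":0,"fingers":1}]'; python3 -c "
from h import *
tool([.504,-.160,.2],84.3)"
```

```text
t: 1.8
ee_pos: [0.4049, 0.4411, 0.2565]
tcp_rot: [0.374, 3.119, 0.001]
ft_force: [0.2, 0.5, 0.4]
finger_gap: 0.997
grip_force: 0.0
t 1.8 tcp [0.4049 0.4411 0.2565] tool-y deg 76.32 z axis [ 0.  0. -1.] gap 0.997 F [0.2 0.5 0.4] grip 0.0
turn units [ 0.    0.   -1.16]
shift units [ -7.95 -18.69   1.88]
```

```bash
python3 -m jog '[{"x":-0.4,"y":-0.94,"z":0,"rx":0,"ry":0,"rz":0,"fingers":1},{"x":-0.4,"y":-0.94,"z":0,"rx":0,"ry":0,"rz":0,"fingers":1},{"x":-0.4,"y":-0.94,"z":0,"rx":0,"ry":0,"rz":0,"fingers":1},{"x":-0.4,"y":-0.94,"z":0,"rx":0,"ry":0,"rz":0,"fingers":1},{"x":-0.4,"y":-0.94,"z":0,"rx":0,"ry":0,"rz":0,"fingers":1},{"x":-0.4,"y":-0.94,"z":0,"rx":0,"ry":0,"rz":0,"fingers":1},{"x":-0.4,"y":-0.94,"z":0,"rx":0,"ry":0,"rz":0,"fingers":1},{"x":-0.4,"y":-0.94,"z":0,"rx":0,"ry":0,"rz":0,"fingers":1},{"x":-0.4,"y":-0.94,"z":0,"rx":0,"ry":0,"rz":0,"fingers":1},{"x":-0.4,"y":-0.94,"z":0,"rx":0,"ry":0,"rz":0,"fingers":1}]' && python3 -m jog '[{"x":-0.4,"y":-0.94,"z":0.2,"rx":0,"ry":0,"rz":0,"fingers":1},{"x":-0.4,"y":-0.94,"z":0.2,"rx":0,"ry":0,"rz":0,"fingers":1},{"x":-0.4,"y":-0.94,"z":0.2,"rx":0,"ry":0,"rz":0,"fingers":1},{"x":-0.4,"y":-0.94,"z":0.2,"rx":0,"ry":0,"rz":0,"fingers":1},{"x":-0.4,"y":-0.94,"z":0.2,"rx":0,"ry":0,"rz":0,"fingers":1},{"x":-0.4,"y":-0.94,"z":0.2,"rx":0,"ry":0,"rz":0,"fingers":1},{"x":-0.4,"y":-0.94,"z":0.2,"rx":0,"ry":0,"rz":0,"fingers":1},{"x":-0.4,"y":-0.94,"z":0.2,"rx":0,"ry":0,"rz":0,"fingers":1},{"x":0,"y":0,"z":0,"rx":0,"ry":0,"rz":-0.58,"fingers":1},{"x":0,"y":0,"z":0,"rx":0,"ry":0,"rz":-0.58,"fingers":1}]'; python3 -c "
from h import *
tool([.504,-.160,.2],84.3)
c=viewer.camera('side')
print([(d['p'],np.round(d['centre'],3)) for d in place_of(c,'tile')])
for d in regions_of(c,'tile'):
    P=world(c,d['region']); P=P[P[:,2]>.012]; print(d['p'],rect(P))
"
```

```text
t: 2.8
ee_pos: [0.454, 0.1384, 0.2566]
tcp_rot: [0.374, 3.119, 0.001]
ft_force: [0.1, 0.8, -0.8]
finger_gap: 1.001
grip_force: 0.0
t: 3.8
ee_pos: [0.4937, -0.1036, 0.2082]
tcp_rot: [-0.156, -3.138, 0.001]
ft_force: [0.7, 1.0, -0.3]
finger_gap: 1.008
grip_force: 0.0
t 3.8 tcp [ 0.4937 -0.1036  0.2082] tool-y deg 84.31 z axis [-0. -0. -1.] gap 1.008 F [ 0.7  1.  -0.3] grip 0.0
turn units [-0. -0.  0.]
shift units [-0.53 -1.84  0.27]
[(0.74, array([ 0.239, -0.279,  0.008])), (0.73, array([ 0.447, -0.04 ,  0.006])), (0.66, array([ 0.371, -0.193,  0.012])), (0.63, array([ 0.605, -0.037,  0.01 ]))]
0.96 ((604.6707763671875, -38.408119201660156), (58.46057891845703, 86.95965576171875), 83.93553924560547)
0.85 ((372.70904541015625, -196.0142822265625), (57.881046295166016, 83.40579223632812), 65.20419311523438)
0.84 ((447.6700744628906, -44.54755783081055), (84.78302764892578, 57.32063293457031), 11.676677703857422)
0.56 ((504.6623229980469, -160.44515991210938), (57.3118896484375, 85.40318298339844), 84.816162109375)
0.56 ((241.36033630371094, -274.8230285644531), (57.88222885131836, 83.02011108398438), 37.083412170410156)
```

```bash
python3 -m jog '[{"x":-0.27,"y":-0.92,"z":0.2,"rx":0,"ry":0,"rz":0,"fingers":1},{"x":-0.27,"y":-0.92,"z":0.6,"rx":0,"ry":0,"rz":0,"fingers":1},{"x":0,"y":0,"z":0.9,"rx":0,"ry":0,"rz":0,"fingers":1},{"x":0,"y":0,"z":0.9,"rx":0,"ry":0,"rz":0,"fingers":1},{"x":0,"y":0,"z":0.9,"rx":0,"ry":0,"rz":0,"fingers":1},{"x":0,"y":0,"z":0.9,"rx":0,"ry":0,"rz":0,"fingers":1},{"x":0,"y":0,"z":0.7,"rx":0,"ry":0,"rz":0,"fingers":1},{"x":0,"y":0,"z":0.5,"rx":0,"ry":0,"rz":0,"fingers":1},{"x":0,"y":0,"z":0.3,"rx":0,"ry":0,"rz":0,"fingers":1},{"x":0,"y":0,"z":0,"rx":0,"ry":0,"rz":0,"fingers":1}]'; python3 -c "
from h import *
tool([.5043,-.1603,.030],84.3)"
```

```text
t: 4.95
ee_pos: [0.5041, -0.1586, 0.0306]
tcp_rot: [-0.157, -3.136, -0.0]
ft_force: [-0.5, -0.3, 0.3]
finger_gap: 0.995
grip_force: 0.0
t 4.95 tcp [ 0.5041 -0.1586  0.0306] tool-y deg 84.27 z axis [-0.001  0.    -1.   ] gap 0.995 F [-0.5 -0.3  0.3] grip 0.0
turn units [ 0.   -0.01 -0.  ]
shift units [-0.01 -0.05  0.02]
```

```bash
python3 -m jog '[{"x":0,"y":-0.05,"z":0,"rx":0,"ry":0,"rz":0,"fingers":-0.2},{"x":0,"y":0,"z":0,"rx":0,"ry":0,"rz":0,"fingers":-0.2},{"x":0,"y":0,"z":0,"rx":0,"ry":0,"rz":0,"fingers":-0.2},{"x":0,"y":0,"z":0,"rx":0,"ry":0,"rz":0,"fingers":-0.2},{"x":0,"y":0,"z":0,"rx":0,"ry":0,"rz":0,"fingers":-0.2},{"x":0,"y":0,"z":0,"rx":0,"ry":0,"rz":0,"fingers":-0.2},{"x":0,"y":0,"z":0,"rx":0,"ry":0,"rz":0,"fingers":-0.2}]' 40
```

```text
t: 5.65
ee_pos: [0.505, -0.1607, 0.0327]
tcp_rot: [0.157, 3.136, -0.0]
ft_force: [-1.1, 0.4, 6.3]
finger_gap: 0.639
grip_force: 41.1
```

```bash
python3 -m jog '[{"x":0,"y":0,"z":-0.5,"rx":0,"ry":0,"rz":0,"fingers":-0.2},{"x":0,"y":0,"z":-0.8,"rx":0,"ry":0,"rz":0,"fingers":-0.2},{"x":0,"y":0,"z":-0.9,"rx":0,"ry":0,"rz":0,"fingers":-0.2},{"x":0,"y":0,"z":-0.9,"rx":0,"ry":0,"rz":0,"fingers":-0.2},{"x":0,"y":0,"z":-0.9,"rx":0,"ry":0,"rz":0,"fingers":-0.2},{"x":0,"y":0,"z":0,"rx":0,"ry":0,"rz":0.5,"fingers":-0.2},{"x":0,"y":0,"z":0,"rx":0,"ry":0,"rz":0.8,"fingers":-0.2},{"x":0,"y":0,"z":0,"rx":0,"ry":0,"rz":0.8,"fingers":-0.2},{"x":0,"y":0,"z":0,"rx":0,"ry":0,"rz":0.8,"fingers":-0.2},{"x":0,"y":0,"z":0,"rx":0,"ry":0,"rz":0.8,"fingers":-0.2}]' && python3 -m jog '[{"x":0,"y":0,"z":0,"rx":0,"ry":0,"rz":0.8,"fingers":-0.2},{"x":0,"y":0,"z":0,"rx":0,"ry":0,"rz":0.8,"fingers":-0.2},{"x":0,"y":0,"z":0,"rx":0,"ry":0,"rz":0.8,"fingers":-0.2},{"x":0,"y":0,"z":0,"rx":0,"ry":0,"rz":0.8,"fingers":-0.2},{"x":0,"y":0,"z":0,"rx":0,"ry":0,"rz":0.8,"fingers":-0.2},{"x":0,"y":0,"z":0,"rx":0,"ry":0,"rz":0.8,"fingers":-0.2},{"x":0,"y":0,"z":0,"rx":0,"ry":0,"rz":0.8,"fingers":-0.2},{"x":0,"y":0,"z":0,"rx":0,"ry":0,"rz":0.8,"fingers":-0.2},{"x":0,"y":0,"z":0,"rx":0,"ry":0,"rz":0.8,"fingers":-0.2},{"x":0,"y":0,"z":0,"rx":0,"ry":0,"rz":0,"fingers":-0.2}]'; python3 -c "
from h import *
tool([.5748,.1478,.15],9.4)
c=viewer.camera('side'); cv2.imwrite('pics/s1.png',c['image'][:,:,::-1])
P=world(c,np.ones((400,640),bool)); a=c['image'].reshape(-1,3).astype(int)[c['z_map'].reshape(-1)>0]
y=(np.hypot(P[:,0]-.5,P[:,1]-.085)<.09)&(a[:,0]>1.8*a[:,2])&(a[:,1]>1.4*a[:,2])&(P[:,2]>.025)
print('bar side',y.sum(),rect(P[y]),P[y].mean(0))
c=viewer.camera('top'); P=world(c,np.ones((400,640),bool)); a=c['image'].reshape(-1,3).astype(int)[c['z_map'].reshape(-1)>0]
y=(np.hypot(P[:,0]-.5,P[:,1]-.085)<.09)&(a[:,0]>1.8*a[:,2])&(a[:,1]>1.4*a[:,2])&(P[:,2]>.025)
print('bar top',y.sum(),rect(P[y]),P[y].mean(0))
cv2.imwrite('pics/turner.png',cv2.resize(c['image'][100:210,120:280,::-1],(800,550)))
"
```

```text
t: 6.65
ee_pos: [0.5044, -0.1603, 0.1526]
tcp_rot: [0.85, 3.023, 0.001]
ft_force: [-0.3, 0.7, 0.2]
finger_gap: 0.639
grip_force: 42.8
t: 7.65
ee_pos: [0.5044, -0.1601, 0.1523]
tcp_rot: [2.034, 2.394, 0.002]
ft_force: [0.5, -0.5, -1.3]
finger_gap: 0.638
grip_force: 42.8
t 7.65 tcp [ 0.5044 -0.1601  0.1523] tool-y deg 9.3 z axis [ 0.001  0.    -1.   ] gap 0.638 F [ 0.5 -0.5 -1.3] grip 42.8
turn units [ 0.01 -0.   -0.01]
shift units [9.75 3.97 0.08]
bar side 95 ((502.43359375, 82.47465515136719), (64.11842346191406, 10.273661613464355), 6.844969749450684) [0.50051069 0.08162693 0.0420508 ]
bar top 108 ((501.761962890625, 83.73580169677734), (61.564205169677734, 13.411466598510742), 14.412447929382324) [0.50385948 0.08513864 0.04573531]
```

View pics/turner.png

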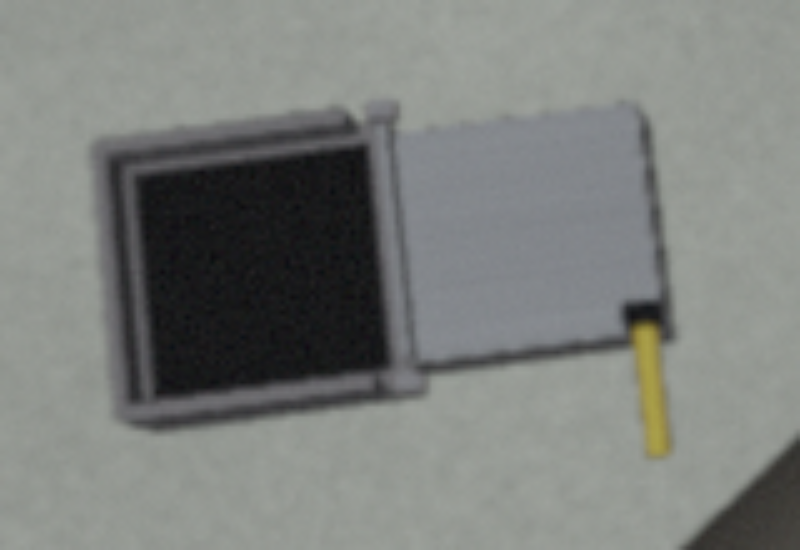

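The crop shows the flap flat and empty, with its corners near (400,130), (640,105), (665,335) and (415,365). The yellow bar runs from (645,320) to (657,455), and the hinge is at x about 395.

Run:
```python
from h import *
for n in("top","side"):
    c=viewer.camera(n); P=world(c,np.ones((400,640),bool))
    th=np.radians(9.35); X=np.array([np.cos(th),np.sin(th)]); Y=np.array([-np.sin(th),np.cos(th)]); o=np.array([.565,.207])
    L=np.stack([(P[:,:2]-o)@X,(P[:,:2]-o)@Y,P[:,2]],1)*1000
    f=L[(abs(L[:,2]-35)<4)&(L[:,1]>-130)&(L[:,1]<-20)&(abs(L[:,0])<65)]
    g=f[(f[:,1]>-95)]; print(n,"flap x",np.percentile(g[:,0],[1,99]),"y min",np.percentile(f[abs(f[:,0])<40][:,1],[0,1]),"z",np.median(f[:,2]))
    e=[]
    for yy in range(-90,-20,10):
        k=g[abs(g[:,1]-yy)<5,0]; e.append((yy,k.min().round(1),k.max().round(1)))
    print(e)
    w=L[(L[:,2]>42)&(L[:,2]<53)&(L[:,1]>5)&(abs(L[:,0])<80)&(L[:,1]<150)]; print("walls",w.min(0),w.max(0))
```

```text
top flap x [-53.81182087  54.68958102] y min [-119.7905944  -118.14715295] z 35.39657149149211
[(-90, np.float64(-54.5), np.float64(54.7)), (-80, np.float64(-54.6), np.float64(56.3)), (-70, np.float64(-54.4), np.float64(54.7)), (-60, np.float64(-54.8), np.float64(56.6)), (-50, np.float64(-54.0), np.float64(56.2)), (-40, np.float64(-54.1), np.float64(54.7)), (-30, np.float64(-54.3), np.float64(55.8))]
walls [-67.9284479    5.41532941  42.0357904 ] [ 69.54392512 135.55886473  51.71360425]
side flap x [-53.74796479  56.01267022] y min [-119.9775765  -118.80629307] z 34.26916253527154
[(-90, np.float64(-55.0), np.float64(57.8)), (-80, np.float64(-53.7), np.float64(56.9)), (-70, np.float64(-53.4), np.float64(55.8)), (-60, np.float64(-55.9), np.float64(56.5)), (-50, np.float64(-53.6), np.float64(55.4)), (-40, np.float64(-51.4), np.float64(56.3)), (-30, np.float64(-53.7), np.float64(57.5))]
walls [-66.46700625  13.16349885  42.071514  ] [ 71.99010142 133.31854026  48.27269913]
```

```bash
python3 -m jog '[{"x":0.6,"y":0.25,"z":0,"rx":0,"ry":0,"rz":0,"fingers":-0.2},{"x":1,"y":0.4,"z":0,"rx":0,"ry":0,"rz":0,"fingers":-0.2},{"x":1,"y":0.4,"z":0,"rx":0,"ry":0,"rz":0,"fingers":-0.2},{"x":1,"y":0.4,"z":0,"rx":0,"ry":0,"rz":0,"fingers":-0.2},{"x":1,"y":0.4,"z":0,"rx":0,"ry":0,"rz":0,"fingers":-0.2},{"x":1,"y":0.4,"z":0,"rx":0,"ry":0,"rz":0,"fingers":-0.2},{"x":1,"y":0.4,"z":0,"rx":0,"ry":0,"rz":0,"fingers":-0.2},{"x":1,"y":0.4,"z":0,"rx":0,"ry":0,"rz":0,"fingers":-0.2},{"x":1,"y":0.4,"z":0,"rx":0,"ry":0,"rz":0,"fingers":-0.2},{"x":1,"y":0.4,"z":0,"rx":0,"ry":0,"rz":0,"fingers":-0.2}]' && python3 -m jog '[{"x":0.15,"y":0.15,"z":0,"rx":0,"ry":0,"rz":0,"fingers":-0.2},{"x":0,"y":0,"z":0.7,"rx":0,"ry":0,"rz":0,"fingers":-0.2},{"x":0,"y":0,"z":0.8,"rx":0,"ry":0,"rz":0,"fingers":-0.2},{"x":0,"y":0,"z":0.4,"rx":0,"ry":0,"rz":0,"fingers":-0.2},{"x":0,"y":0,"z":0,"rx":0,"ry":0,"rz":0,"fingers":-0.2}]'
python3 - <<'E'
from h import *
tool([.5755,.1475,.069],9.4)
for n in("side","top"):
    c=viewer.camera(n); P=world(c,np.ones((400,640),bool)); a=c["image"].reshape(-1,3).astype(int)[c["z_map"].reshape(-1)>0]
    k=(np.hypot(P[:,0]-.5755,P[:,1]-.1475)<.07)&(a[:,2]>1.6*a[:,0])&(P[:,2]>.05); print(k.sum(),P[k].min(0) if k.any() else 0,P[k].max(0) if k.any() else 0,rect(P[k]) if k.any() else 0)
E
```

```text
t: 8.85
ee_pos: [0.5716, 0.144, 0.1515]
tcp_rot: [-2.031, -2.396, -0.0]
ft_force: [0.5, -0.0, -0.4]
finger_gap: 0.637
grip_force: 42.8
t: 9.35
ee_pos: [0.574, 0.1469, 0.0929]
tcp_rot: [-2.032, -2.394, 0.005]
ft_force: [-0.4, 0.4, -0.8]
finger_gap: 0.635
grip_force: 42.8
t 9.35 tcp [0.574  0.1469 0.0929] tool-y deg 9.34 z axis [-0.003 -0.001 -1.   ] gap 0.635 F [-0.4  0.4 -0.8] grip 42.8
turn units [-0.03  0.01 -0.01]
shift units [0.01 0.06 0.8 ]
357 [0.53459411 0.09891908 0.05939886] [0.60559574 0.19114696 0.36899418] ((569.4168090820312, 147.32333374023438), (69.87049102783203, 92.82801055908203), 6.641270160675049)
532 [0.51963417 0.09600996 0.06885716] [0.60723135 0.18627319 0.41646675] ((557.180908203125, 135.01748657226562), (74.19368743896484, 96.65741729736328), 32.200286865234375)
```

```bash
python3 -m jog '[{"x":0,"y":0.06,"z":0.4,"rx":0,"ry":0,"rz":0,"fingers":-0.2},{"x":0,"y":0,"z":0.25,"rx":0,"ry":0,"rz":0,"fingers":-0.2},{"x":0,"y":0,"z":0.15,"rx":0,"ry":0,"rz":0,"fingers":-0.2},{"x":0,"y":0,"z":0,"rx":0,"ry":0,"rz":0,"fingers":-0.2},{"x":0,"y":0,"z":0,"rx":0,"ry":0,"rz":0,"fingers":-0.2}]'
```

```text
t: 9.95
ee_pos: [0.577, 0.148, 0.0703]
tcp_rot: [-2.033, -2.395, 0.0]
ft_force: [1.1, 0.2, -0.9]
finger_gap: 0.634
grip_force: 42.8
```

```bash
python3 -m jog '[{"x":0,"y":0,"z":0.07,"rx":0,"ry":0,"rz":0,"fingers":-0.2},{"x":0,"y":0,"z":0,"rx":0,"ry":0,"rz":0,"fingers":-0.2},{"x":0,"y":0,"z":0,"rx":0,"ry":0,"rz":0,"fingers":0.4},{"x":0,"y":0,"z":0,"rx":0,"ry":0,"rz":0,"fingers":0.6},{"x":0,"y":0,"z":0,"rx":0,"ry":0,"rz":0,"fingers":0.8},{"x":0,"y":0,"z":0,"rx":0,"ry":0,"rz":0,"fingers":0.9},{"x":0,"y":0,"z":0,"rx":0,"ry":0,"rz":0,"fingers":0.9}]' && python3 -m jog '[{"x":0,"y":0,"z":-0.3,"rx":0,"ry":0,"rz":0,"fingers":0.9},{"x":0,"y":0,"z":-0.6,"rx":0,"ry":0,"rz":0,"fingers":0.9},{"x":0,"y":0,"z":-0.9,"rx":0,"ry":0,"rz":0,"fingers":0.9},{"x":0,"y":0,"z":-0.9,"rx":0,"ry":0,"rz":0,"fingers":0.9},{"x":0,"y":0,"z":-0.9,"rx":0,"ry":0,"rz":0,"fingers":0.9},{"x":-1,"y":-0.8,"z":0,"rx":0,"ry":0,"rz":0.9,"fingers":0.5},{"x":-1,"y":0,"z":0,"rx":0,"ry":0,"rz":0.9,"fingers":0},{"x":0,"y":0,"z":0,"rx":0,"ry":0,"rz":0.9,"fingers":0},{"x":0,"y":0,"z":0,"rx":0,"ry":0,"rz":0.9,"fingers":0},{"x":0,"y":0,"z":0,"rx":0,"ry":0,"rz":0.9,"fingers":0}]'
python3 - <<'E'
from h import *
th=np.radians(9.35);o=np.array([.5655,.2065])
tool([.500,.0835,.12],9.35-90)
for n in("side","top"):
    c=viewer.camera(n); cv2.imwrite(f"pics/{n}2.png",c["image"][:,:,::-1]); P=world(c,np.ones((400,640),bool)); a=c["image"].reshape(-1,3).astype(int)[c["z_map"].reshape(-1)>0]
    k=(np.hypot(P[:,0]-.5755,P[:,1]-.1475)<.07)&((a[:,2]>1.6*a[:,0])|(a[:,0]>1.6*a[:,2]))&(P[:,2]>.045)&(P[:,2]<.06); print(k.sum(),rect(P[k]),np.median(P[k],0))
E
```

```text
t: 10.65
ee_pos: [0.577, 0.1481, 0.0682]
tcp_rot: [2.033, 2.395, 0.0]
ft_force: [-0.5, 0.3, -0.6]
finger_gap: 0.95
grip_force: 0.0
t: 11.65
ee_pos: [0.5598, 0.0843, 0.177]
tcp_rot: [-2.603, -1.759, -0.001]
ft_force: [-0.0, -0.8, -0.4]
finger_gap: 0.502
grip_force: 0.0
t 11.65 tcp [0.5598 0.0843 0.177 ] tool-y deg -21.89 z axis [ 0.001  0.001 -1.   ] gap 0.502 F [-0.  -0.8 -0.4] grip 0.0
turn units [-0.   -0.01  8.55]
shift units [-0.77 -1.84  1.9 ]
362 ((576.397705078125, 146.11788940429688), (57.99582290649414, 84.40339660644531), 10.12700366973877) [0.57371371 0.1410057  0.05025121]
280 ((574.7437133789062, 150.00482177734375), (54.851280212402344, 78.67544555664062), 9.190431594848633) [0.57026057 0.17043972 0.05157655]
```

View pics/side2.png

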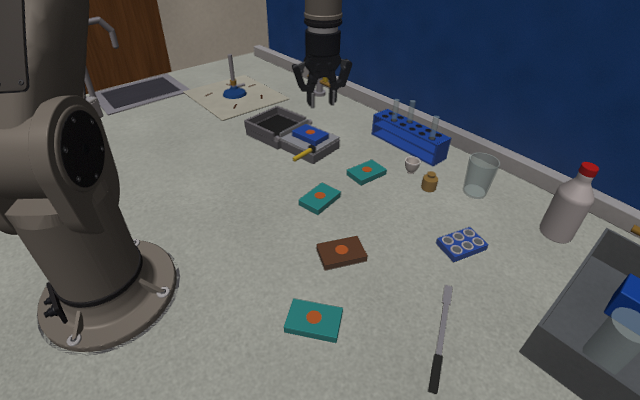

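The tile lies dot up on the flap, centred to about 1.5 mm ((310,132) in the side view), and the gripper is clear above it. Next, the bar.

```bash
python3 -m jog '[{"x":-0.39,"y":-0.94,"z":0,"rx":0,"ry":0,"rz":0,"fingers":0},{"x":-0.39,"y":-0.94,"z":0,"rx":0,"ry":0,"rz":0,"fingers":0},{"x":0,"y":0,"z":0.2,"rx":0,"ry":0,"rz":1,"fingers":0},{"x":0,"y":0,"z":0.2,"rx":0,"ry":0,"rz":1,"fingers":0},{"x":0,"y":0,"z":0.2,"rx":0,"ry":0,"rz":1,"fingers":0},{"x":0,"y":0,"z":0.2,"rx":0,"ry":0,"rz":1,"fingers":0},{"x":0,"y":0,"z":0.2,"rx":0,"ry":0,"rz":1,"fingers":0},{"x":0,"y":0,"z":0.2,"rx":0,"ry":0,"rz":1,"fingers":0},{"x":0,"y":0,"z":0.2,"rx":0,"ry":0,"rz":1,"fingers":0},{"x":0,"y":0,"z":0.2,"rx":0,"ry":0,"rz":1,"fingers":0}]' && python3 -m jog '[{"x":0,"y":0,"z":0,"rx":0,"ry":0,"rz":0.55,"fingers":0},{"x":0,"y":0,"z":0,"rx":0,"ry":0,"rz":0,"fingers":0}]'
python3 - <<'E'
from h import *
tool([.4985,.083,.046],9.35-90)
c=viewer.camera("side");P=world(c,np.ones((400,640),bool)); a=c['image'].reshape(-1,3).astype(int)[c['z_map'].reshape(-1)>0]
y=(np.hypot(P[:,0]-.5,P[:,1]-.085)<.06)&(a[:,0]>1.8*a[:,2])&(a[:,1]>1.4*a[:,2])&(P[:,2]>.03)&(P[:,2]<.06)
print('bar side',y.sum(),rect(P[y]),P[y].mean(0))
E
```

```text
t: 12.75
ee_pos: [0.4988, 0.0838, 0.1283]
tcp_rot: [-3.12, -0.364, -0.0]
ft_force: [-0.4, -0.5, -0.1]
finger_gap: 0.499
grip_force: 0.0
t: 12.95
ee_pos: [0.4987, 0.0837, 0.1282]
tcp_rot: [3.13, 0.267, -0.001]
ft_force: [-0.1, -0.0, -0.0]
finger_gap: 0.497
grip_force: 0.0
t 12.95 tcp [0.4987 0.0837 0.1282] tool-y deg -80.24 z axis [-0. -0. -1.] gap 0.497 F [-0.1 -0.  -0. ] grip 0.0
turn units [0.   0.   0.06]
shift units [-0.01  0.02  2.74]
bar side 95 ((502.4634704589844, 82.56468200683594), (63.38969421386719, 8.100178718566895), 8.365804672241211) [0.50009107 0.08146997 0.04204658]
```

```bash
python3 -m jog '[{"x":0,"y":0,"z":0.8,"rx":0,"ry":0,"rz":0.06,"fingers":0},{"x":0,"y":0,"z":0.8,"rx":0,"ry":0,"rz":0,"fingers":0},{"x":0,"y":0,"z":0.7,"rx":0,"ry":0,"rz":0,"fingers":0},{"x":0,"y":0,"z":0.4,"rx":0,"ry":0,"rz":0,"fingers":0},{"x":0,"y":0,"z":0,"rx":0,"ry":0,"rz":0,"fingers":-0.5},{"x":0,"y":0,"z":0,"rx":0,"ry":0,"rz":0,"fingers":-1},{"x":0,"y":0,"z":0,"rx":0,"ry":0,"rz":0,"fingers":-1},{"x":0,"y":0,"z":0,"rx":0,"ry":0,"rz":0,"fingers":-1},{"x":0,"y":0,"z":0,"rx":0,"ry":0,"rz":0,"fingers":-1},{"x":0,"y":0,"z":0,"rx":0,"ry":0,"rz":0,"fingers":-1}]' 25
python3 - <<'E'
from h import *
tool()
# arc in tool axes: tool y ~ -turner y, tool z down. increments per step
r=.1101; a0=np.arctan2(.005,.110)
ths=np.linspace(0,2.2,37); y=-r*np.cos(ths+a0); z=r*np.sin(ths+a0)
print([(round(-b/.03,2),round(-c/.03,2)) for b,c in zip(np.diff(y),np.diff(z))])
E
```

```text
t: 14.0
ee_pos: [0.4988, 0.0857, 0.0479]
tcp_rot: [-3.128, -0.256, 0.0]
ft_force: [-1.3, 5.0, -2.2]
finger_gap: 0.131
grip_force: 24.8
t 14.0 tcp [0.4988 0.0857 0.0479] tool-y deg -80.65 z axis [-0.     0.003 -1.   ] gap 0.131 F [-1.3  5.  -2.2] grip 24.8
[(np.float64(-0.02), np.float64(-0.22)), (np.float64(-0.03), np.float64(-0.22)), (np.float64(-0.04), np.float64(-0.22)), (np.float64(-0.06), np.float64(-0.22)), (np.float64(-0.07), np.float64(-0.21)), (np.float64(-0.08), np.float64(-0.21)), (np.float64(-0.1), np.float64(-0.2)), (np.float64(-0.11), np.float64(-0.2)), (np.float64(-0.12), np.float64(-0.19)), (np.float64(-0.13), np.float64(-0.18)), (np.float64(-0.14), np.float64(-0.17)), (np.float64(-0.15), np.float64(-0.16)), (np.float64(-0.16), np.float64(-0.15)), (np.float64(-0.17), np.float64(-0.14)), (np.float64(-0.18), np.float64(-0.13)), (np.float64(-0.19), np.float64(-0.12)), (np.float64(-0.19), np.float64(-0.11)), (np.float64(-0.2), np.float64(-0.1)), (np.float64(-0.21), np.float64(-0.09)), (np.float64(-0.21), np.float64(-0.07)), (np.float64(-0.22), np.float64(-0.06)), (np.float64(-0.22), np.float64(-0.05)), (np.float64(-0.22), np.float64(-0.03)), (np.float64(-0.22), np.float64(-0.02)), (np.float64(-0.22), np.float64(-0.01)), (np.float64(-0.22), np.float64(0.01)), (np.float64(-0.22), np.float64(0.02)), (np.float64(-0.22), np.float64(0.03)), (np.float64(-0.22), np.float64(0.05)), (np.float64(-0.22), np.float64(0.06)), (np.float64(-0.21), np.float64(0.07)), (np.float64(-0.21), np.float64(0.09)), (np.float64(-0.2), np.float64(0.1)), (np.float64(-0.19), np.float64(0.11)), (np.float64(-0.19), np.float64(0.12)), (np.float64(-0.18), np.float64(0.13))]
```

```bash
python3 -m jog '[{"x":0,"y":-0.02,"z":-0.22,"rx":0,"ry":0,"rz":0,"fingers":-1},{"x":0,"y":-0.03,"z":-0.22,"rx":0,"ry":0,"rz":0,"fingers":-1},{"x":0,"y":-0.04,"z":-0.22,"rx":0,"ry":0,"rz":0,"fingers":-1},{"x":0,"y":-0.06,"z":-0.22,"rx":0,"ry":0,"rz":0,"fingers":-1},{"x":0,"y":-0.07,"z":-0.21,"rx":0,"ry":0,"rz":0,"fingers":-1},{"x":0,"y":-0.08,"z":-0.21,"rx":0,"ry":0,"rz":0,"fingers":-1},{"x":0,"y":-0.1,"z":-0.2,"rx":0,"ry":0,"rz":0,"fingers":-1},{"x":0,"y":-0.11,"z":-0.2,"rx":0,"ry":0,"rz":0,"fingers":-1},{"x":0,"y":-0.12,"z":-0.19,"rx":0,"ry":0,"rz":0,"fingers":-1},{"x":0,"y":-0.13,"z":-0.18,"rx":0,"ry":0,"rz":0,"fingers":-1}]'
python3 - <<'E'
from h import *
tool()
s=ctrl.read_state(); p=s["ee_pos"][:2]-[.5655,.2065]; th=np.radians(9.35); print("turner x,y",p@[np.cos(th),np.sin(th)],p@[-np.sin(th),np.cos(th)])
E
```

```text
t: 15.0
ee_pos: [0.4953, 0.1059, 0.11]
tcp_rot: [3.131, 0.252, 0.001]
ft_force: [2.2, 1.8, -4.8]
finger_gap: 0.127
grip_force: 24.3
t 15.0 tcp [0.4953 0.1059 0.11  ] tool-y deg -80.81 z axis [ 0.001 -0.001 -1.   ] gap 0.127 F [ 2.2  1.8 -4.8] grip 24.3
turner x,y -0.08555738979272089 -0.08783461535738245
```

```bash
python3 -m jog '[{"x":0,"y":-0.14,"z":-0.17,"rx":0,"ry":0,"rz":0,"fingers":-1},{"x":0,"y":-0.15,"z":-0.16,"rx":0,"ry":0,"rz":0,"fingers":-1},{"x":0,"y":-0.16,"z":-0.15,"rx":0,"ry":0,"rz":0,"fingers":-1},{"x":0,"y":-0.17,"z":-0.14,"rx":0,"ry":0,"rz":0,"fingers":-1},{"x":0,"y":-0.18,"z":-0.13,"rx":0,"ry":0,"rz":0,"fingers":-1},{"x":0,"y":-0.19,"z":-0.12,"rx":0,"ry":0,"rz":0,"fingers":-1},{"x":0,"y":-0.19,"z":-0.11,"rx":0,"ry":0,"rz":0,"fingers":-1},{"x":0,"y":-0.2,"z":-0.1,"rx":0,"ry":0,"rz":0,"fingers":-1},{"x":0,"y":-0.21,"z":-0.09,"rx":0,"ry":0,"rz":0,"fingers":-1},{"x":0,"y":-0.21,"z":-0.07,"rx":0,"ry":0,"rz":0,"fingers":-1}]'
python3 - <<'E'
from h import *
s=ctrl.read_state(); p=s["ee_pos"][:2]-[.5655,.2065]; th=np.radians(9.35); print("turner x,y",p@[np.cos(th),np.sin(th)],p@[-np.sin(th),np.cos(th)],"expected y",-.1101*np.cos(20*2.2/36+.0454),"z",.041+.1101*np.sin(20*2.2/36+.0454))
c=viewer.camera("side"); cv2.imwrite("pics/s3.png",cv2.resize(c["image"][60:200,200:390,::-1],(760,560)))
E
```

```text
t: 16.0
ee_pos: [0.4874, 0.1555, 0.1486]
tcp_rot: [3.128, 0.246, 0.003]
ft_force: [-3.6, -9.1, 17.5]
finger_gap: 0.122
grip_force: 26.5
turner x,y -0.08539205796078357 -0.037628091900704125 expected y -0.032870470694758604 z 0.1460787426471454
```

View pics/s3.png

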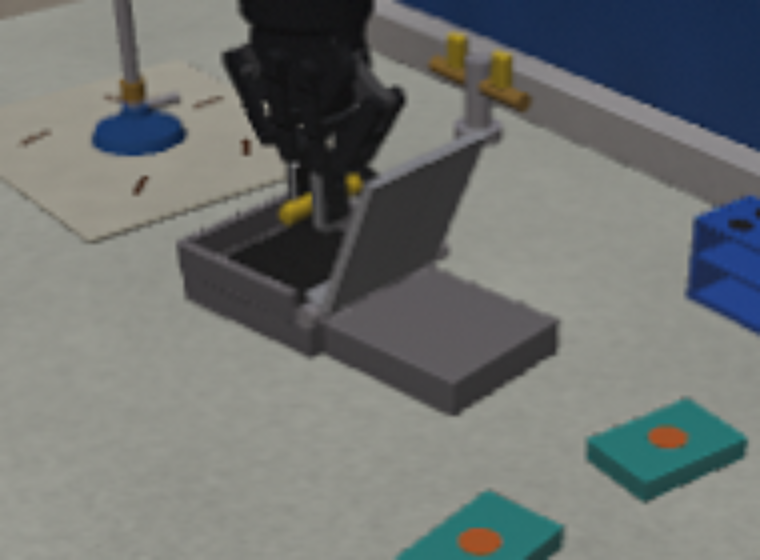

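The crop shows the flap at about 70° with the bar held. A radial force of about 19 N has built up because my path is a few mm too tight. I'll ease outward and continue in shorter pieces.

```bash
python3 -m jog '[{"x":0,"y":-0.1,"z":-0.13,"rx":0,"ry":0,"rz":0,"fingers":-1},{"x":0,"y":-0.2,"z":-0.08,"rx":0,"ry":0,"rz":0,"fingers":-1},{"x":0,"y":-0.22,"z":-0.06,"rx":0,"ry":0,"rz":0,"fingers":-1},{"x":0,"y":-0.22,"z":-0.03,"rx":0,"ry":0,"rz":0,"fingers":-1},{"x":0,"y":-0.22,"z":-0.02,"rx":0,"ry":0,"rz":0,"fingers":-1}]'
cat > k.py <<'E'
from h import *
tool()
s=ctrl.read_state(); p=s["ee_pos"][:2]-[.5655,.2065]; th=np.radians(9.35); y=p@[-np.sin(th),np.cos(th)]; z=s["ee_pos"][2]-.043
print("turner y",y,"z",z,"r",np.hypot(y,z),"theta",np.arctan2(z,-y)-.045)
E
python3 k.py
```

```text
t: 16.55
ee_pos: [0.482, 0.1886, 0.1563]
tcp_rot: [-3.131, -0.253, -0.001]
ft_force: [1.8, -3.3, 2.6]
finger_gap: 0.124
grip_force: 25.6
t 16.55 tcp [0.482  0.1886 0.1563] tool-y deg -80.77 z axis [ 0.001  0.    -1.   ] gap 0.124 F [ 1.8 -3.3  2.6] grip 25.6
turner y -0.0040720893989130815 z 0.11329679717115922 r 0.11336995263876373 theta 1.4898700040719481
```

```bash
python3 -m jog '[{"x":0,"y":-0.22,"z":0,"rx":0,"ry":0,"rz":0,"fingers":-1},{"x":0,"y":-0.22,"z":0.01,"rx":0,"ry":0,"rz":0,"fingers":-1},{"x":0,"y":-0.22,"z":0.03,"rx":0,"ry":0,"rz":0,"fingers":-1},{"x":0,"y":-0.22,"z":0.04,"rx":0,"ry":0,"rz":0,"fingers":-1},{"x":0,"y":-0.22,"z":0.05,"rx":0,"ry":0,"rz":0,"fingers":-1},{"x":0,"y":-0.22,"z":0.07,"rx":0,"ry":0,"rz":0,"fingers":-1}]'; python3 k.py
```

```text
t: 17.15
ee_pos: [0.4754, 0.2278, 0.1501]
tcp_rot: [-3.131, -0.253, 0.0]
ft_force: [3.0, -0.9, -1.7]
finger_gap: 0.126
grip_force: 25.8
t 17.15 tcp [0.4754 0.2278 0.1501] tool-y deg -80.78 z axis [-0.     0.001 -1.   ] gap 0.126 F [ 3.  -0.9 -1.7] grip 25.8
turner y 0.03562319244995082 z 0.10705392246195487 r 0.11282532585734675 theta 1.8470301971480667
```

```bash
python3 -m jog '[{"x":0,"y":-0.21,"z":0.08,"rx":0,"ry":0,"rz":0,"fingers":-1},{"x":0,"y":-0.2,"z":0.09,"rx":0,"ry":0,"rz":0,"fingers":-1},{"x":0,"y":-0.19,"z":0.1,"rx":0,"ry":0,"rz":0,"fingers":-1},{"x":0,"y":-0.19,"z":0.11,"rx":0,"ry":0,"rz":0,"fingers":-1},{"x":0,"y":-0.18,"z":0.12,"rx":0,"ry":0,"rz":0,"fingers":-1},{"x":0,"y":-0.15,"z":0.11,"rx":0,"ry":0,"rz":0,"fingers":-1},{"x":0,"y":0,"z":0,"rx":0,"ry":0,"rz":0,"fingers":-1}]'; python3 k.py
```

```text
t: 17.85
ee_pos: [0.4699, 0.2611, 0.1313]
tcp_rot: [-3.131, -0.254, 0.001]
ft_force: [3.0, -0.2, 0.9]
finger_gap: 0.128
grip_force: 26.5
t 17.85 tcp [0.4699 0.2611 0.1313] tool-y deg -80.72 z axis [-0.  0. -1.] gap 0.128 F [ 3.  -0.2  0.9] grip 26.5
turner y 0.06943732138541488 z 0.08829954024878318 r 0.11233143108377047 theta 2.1921793416320092
```

```bash
python3 -m jog '[{"x":0,"y":-0.05,"z":0.04,"rx":0,"ry":0,"rz":0,"fingers":-1},{"x":0,"y":0,"z":0,"rx":0,"ry":0,"rz":0,"fingers":-0.5},{"x":0,"y":0,"z":0,"rx":0,"ry":0,"rz":0,"fingers":0},{"x":0,"y":0,"z":0,"rx":0,"ry":0,"rz":0,"fingers":0},{"x":0,"y":0,"z":-0.5,"rx":0,"ry":0,"rz":0,"fingers":0},{"x":0,"y":0,"z":-0.8,"rx":0,"ry":0,"rz":0,"fingers":0},{"x":0,"y":0,"z":-0.9,"rx":0,"ry":0,"rz":0,"fingers":0},{"x":0,"y":0,"z":-0.9,"rx":0,"ry":0,"rz":0,"fingers":0},{"x":0,"y":0.5,"z":-0.9,"rx":0,"ry":0,"rz":0,"fingers":0},{"x":0,"y":0,"z":0,"rx":0,"ry":0,"rz":0,"fingers":0}]' && python3 -m jog '[{"x":0,"y":0.9,"z":0,"rx":0,"ry":0,"rz":0,"fingers":0},{"x":0,"y":0.9,"z":0,"rx":0,"ry":0,"rz":0,"fingers":0},{"x":0,"y":0.9,"z":0,"rx":0,"ry":0,"rz":0,"fingers":0},{"x":0,"y":0.9,"z":0,"rx":0,"ry":0,"rz":0,"fingers":0},{"x":0,"y":0.9,"z":0,"rx":0,"ry":0,"rz":0,"fingers":0},{"x":0,"y":0.9,"z":0,"rx":0,"ry":0,"rz":0,"fingers":0},{"x":0,"y":0.9,"z":0,"rx":0,"ry":0,"rz":0,"fingers":0},{"x":0,"y":0,"z":0,"rx":0,"ry":0,"rz":0,"fingers":0}]'
python3 - <<'E'
from h import *
tool()
a=viewer.camera("side")["image"][60:200,200:390,::-1]; b=viewer.camera("top")["image"][90:210,130:280,::-1]
cv2.imwrite("pics/end.png",np.vstack([cv2.resize(a,(400,295)),cv2.resize(b,(400,300))]))
c=viewer.camera("top"); L=world(c,np.ones((400,640),bool)); col=c["image"].reshape(-1,3).astype(int)[c["z_map"].reshape(-1)>0]
th=np.radians(9.35); d=L[:,:2]-[.5655,.2065]; x=d@[np.cos(th),np.sin(th)]; y=d@[-np.sin(th),np.cos(th)]
k=(abs(x)<.06)&(y>0)&(y<.126)&(col[:,2]>1.4*col[:,0])&(L[:,2]<.06); print(k.sum(), x[k].min(),x[k].max(),y[k].min(),y[k].max(),np.percentile(L[k,2],[5,50,95]))
E
```

```text
t: 18.85
ee_pos: [0.4743, 0.2449, 0.2547]
tcp_rot: [-3.13, -0.247, -0.008]
ft_force: [0.8, 1.0, -0.8]
finger_gap: 0.497
grip_force: 0.0
t: 19.65
ee_pos: [0.5023, 0.0562, 0.2513]
tcp_rot: [-3.132, -0.242, -0.001]
ft_force: [-1.1, -0.8, -0.5]
finger_gap: 0.499
grip_force: 0.0
t 19.65 tcp [0.5023 0.0562 0.2513] tool-y deg -81.16 z axis [ 0.  0. -1.] gap 0.499 F [-1.1 -0.8 -0.5] grip 0.0Traceback (most recent call last):
  File "<stdin>", line 7, in <module>
    return umr_minimum(a, axis, None, out, keepdims, initial, where)
ValueError: zero-size array to reduction operation minimum which has no identity
```

View pics/end.png

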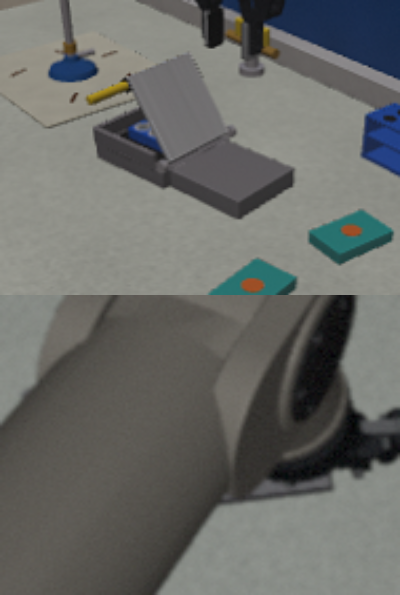

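The flap is over at its stop with the bar on the left, and blue shows in the bay at (145,132). The arm blocks the top view, so I'll move it aside to check that the tile lies flat.

```bash
python3 -m jog '[{"x":0,"y":0.9,"z":0,"rx":0,"ry":0,"rz":0,"fingers":0},{"x":0,"y":0.9,"z":0,"rx":0,"ry":0,"rz":0,"fingers":0},{"x":0,"y":0.9,"z":0,"rx":0,"ry":0,"rz":0,"fingers":0},{"x":0,"y":0.9,"z":0,"rx":0,"ry":0,"rz":0,"fingers":0},{"x":0,"y":0.9,"z":0,"rx":0,"ry":0,"rz":0,"fingers":0},{"x":0,"y":0.9,"z":0,"rx":0,"ry":0,"rz":0,"fingers":0},{"x":0,"y":0.9,"z":0,"rx":0,"ry":0,"rz":0,"fingers":0},{"x":0,"y":0.9,"z":0,"rx":0,"ry":0,"rz":0,"fingers":0},{"x":0,"y":0.9,"z":0,"rx":0,"ry":0,"rz":0,"fingers":0},{"x":0,"y":0,"z":0,"rx":0,"ry":0,"rz":0,"fingers":0}]'
python3 - <<'E'
from h import *
S=viewer.camera("side");T=viewer.camera("top")
cv2.imwrite("pics/end2.png",np.vstack([cv2.resize(S["image"][80:160,230:330,::-1],(375,300),interpolation=cv2.INTER_CUBIC),cv2.resize(T["image"][110:190,130:230,::-1],(375,300),interpolation=cv2.INTER_CUBIC)]))
for c in(S,T):
    L=world(c,np.ones((400,640),bool)); col=c["image"].reshape(-1,3).astype(int)[c["z_map"].reshape(-1)>0]
    th=np.radians(9.35); d=L[:,:2]-[.5655,.2065]; x=d@[np.cos(th),np.sin(th)]; y=d@[-np.sin(th),np.cos(th)]
    k=(abs(x)<.06)&(y>0)&(y<.13)&(col[:,2]>1.4*col[:,0])&(L[:,2]<.07)
    if k.any(): print(k.sum(), x[k].min(),x[k].max(),y[k].min(),y[k].max(),np.percentile(L[k,2],[5,50,95]))
    f=(abs(x)<.05)&(y>0)&(y<.12)&(L[:,2]>.06); 
    if f.any(): print("flap angle",np.pi-np.median(np.arctan2(L[f,2]-.035,y[f])))
c=T; print([(d["p"],np.round(d["centre"],3)) for d in place_of(c,"spare")])
E
```

```text
t: 20.8
ee_pos: [0.5414, -0.1823, 0.251]
tcp_rot: [3.13, 0.247, 0.0]
ft_force: [0.3, 1.1, -0.3]
finger_gap: 0.5
grip_force: 0.0
110 -0.029562773240305186 0.023566213860095286 0.03938320791906888 0.12741631437080597 [0.02463507 0.03140467 0.04077553]
flap angle 2.0895289448414966
82 -0.04831576653650669 0.03850097201566273 0.05243013975041984 0.11717287825734175 [0.02417792 0.04009447 0.04415227]
flap angle 2.103953843178264
[(0.58, array([ 0.569, -0.333,  0.008]))]
```

View pics/end2.png

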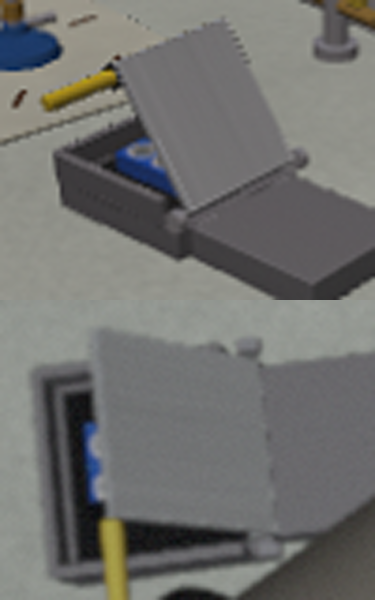

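Wells up, top face at z 0.041 (25 + 16 mm, so it lies flat), the flap is at its stop and the spare is untouched. Handing in.

```bash
python3 -c "
from plant import ctrl
print(ctrl.finish_job())"
```

```text
the job is handed in; nothing more can be done
None
```

The upside-down blue tile was laid dot up on the flap and tipped into the bay, where it lies flat with its wells up; the flap is over at its stop, the spare was left alone, and the job is handed in at about 21 s (no verdict came back).

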